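# Drop the lamp brackets into the kit bay and flag the order

### The job

Pack the lamp kit: pull the yellow shutter fully open, push every brass bracket off the ledge through the gap so that it drops down the chute into the bay (push or slide them along the ledge, never carry them out over the chute), then push the shutter fully shut. After that take the green-striped order hanger from its stand, hook it onto the rail on the green length and, without lifting it off, slide it along until it is centred on the red mark. Leave it hanging there, do not drop it, and leave everything else on the table where it is.

Things in the scene. Friction and masses are not known exactly. Their poses are not given: they have to be found in the camera images.
- station: fixed packing station, 152 mm high: dark steel ledge beside a clear-walled drop chute. Origin on the table under the middle of the ledge's drop edge; x = push direction, from the ledge out over the chute (roughly to the robot's left), y along the edge, z up. The ledge top is 140 mm high, x = -150 to 0 (the edge), |y| under 115 mm
- edge (a point): middle of the drop edge, on the ledge top; axes as the station's. A fence 6 mm thick and 12 mm above the ledge runs round its back and sides just outside the ledge area, and along the drop edge (x = -6 to 0) where |y| is over 75 mm: parts can leave only through the middle gap, |y| under 75 mm
- bay (a point): centre of the floor of the kit bay at the chute's bottom, 4 mm above the table, 45 mm out from the edge; axes as the station's. The chute above it measures x = 0 to 90 mm (from the edge), |y| under 75 mm inside; walls 5 mm thick, rising 12 mm above the ledge
- shutter (a joint): yellow sliding shutter, a 5 mm plate whose top lies 99 mm high, that closes the chute between the ledge and the bay below; 0 = fully shut, grows as it is pulled out along the station's +x (away from the ledge), fully open at its stop, 0.092 m; needs about 1.5 N and stays where it is left
- shutter_grip (a point): centre of the shutter's upright black round knob (20 mm diameter, from 99 to 135 mm high, this point 120 mm high), outside the chute, 30 mm beyond its far inner face when shut; moves with the shutter; axes as the station's
- rail: fixed rack with a horizontal steel rail 10 mm in diameter, axis 190 mm high, running along its y axis (roughly to the robot's left) from y = -130 to 130 mm between two posts that do not rise above the rail. Origin on the table under the middle. A length of the rail near its -y end is green, y = -115 to -35 mm; a blue hanger fixed at y = 115 mm stays there
- rail_start (a point): point on the rail's axis in the middle of the green length (rail y = -75 mm, 190 mm high); axes as the rail's
- mark: red band 12 mm long on the rail (a red strip on the table lies under it); origin on the rail's axis at the band's middle; y along the rail. It is only painted, hangers slide over it
- stand: small fixed wooden-footed stand with a horizontal bar 10 mm in diameter, axis 150 mm high, along its y axis from -55 to 55 mm; the order hanger starts on it. Origin on the table under the middle
- tag: the order hanger, 153 mm tall: black hook and grip tab over a white plate with green stripes (plate 64 mm along x, 6 mm along y, z = -106 to -46 mm). Origin where the bar's axis lies when it hangs on a 10 mm bar; z up. Hook 14 mm thick along y, 22 mm wide inside along x, V-roofed so that it centres itself. About 70 g
- tag_tab (a point): middle of the hanger's upright grip tab, 31 mm above its origin; the tab is 24 mm along x, 10 mm along y, z = 15 to 47 mm from the origin; axes as the hanger's
- tag_mouth (a point): middle of the hook's only opening, on the hanger's +x side (14 mm from its origin, 31 mm below), between lip and plate, z = -46 to -16 mm; the stem is on the -x side. To unhook: lift about 30 mm, then draw the hanger out towards its own -x by 50 mm or more; to hook, the reverse; axes as the hanger's
- bracket0: brass L-shaped lamp bracket, about 60 g, lying on the ledge; some of the five may be absent. Origin under the centre of its flat leg (44 mm along x, 26 mm along y, 5 mm thick); upright leg 5 mm thick, 26 mm wide and 34 mm high at its -x end (x = -22 to -17 mm), at the start the end away from the drop edge
- bracket1: brass L-shaped lamp bracket, about 60 g, lying on the ledge; some of the five may be absent. Origin under the centre of its flat leg (44 mm along x, 26 mm along y, 5 mm thick); upright leg 5 mm thick, 26 mm wide and 34 mm high at its -x end (x = -22 to -17 mm), at the start the end away from the drop edge
- bracket2: brass L-shaped lamp bracket, about 60 g, lying on the ledge; some of the five may be absent. Origin under the centre of its flat leg (44 mm along x, 26 mm along y, 5 mm thick); upright leg 5 mm thick, 26 mm wide and 34 mm high at its -x end (x = -22 to -17 mm), at the start the end away from the drop edge
- bracket3: brass L-shaped lamp bracket, about 60 g, lying on the ledge; some of the five may be absent. Origin under the centre of its flat leg (44 mm along x, 26 mm along y, 5 mm thick); upright leg 5 mm thick, 26 mm wide and 34 mm high at its -x end (x = -22 to -17 mm), at the start the end away from the drop edge
- bracket4: brass L-shaped lamp bracket, about 60 g, lying on the ledge; some of the five may be absent. Origin under the centre of its flat leg (44 mm along x, 26 mm along y, 5 mm thick); upright leg 5 mm thick, 26 mm wide and 34 mm high at its -x end (x = -22 to -17 mm), at the start the end away from the drop edge
- marker0: marker pen, 135 mm, a bystander to be left alone; origin under its centre
- marker2: marker pen, 135 mm, a bystander to be left alone; origin under its centre
- eraser: white eraser, 50 x 24 x 13 mm, a bystander to be left alone; origin under its centre
- tape: yellow roll, 60 mm across, 18 mm high, a bystander to be left alone; origin under its centre
- paint: green paint jar, 44 mm across, 60 mm high, a bystander to be left alone; origin under its centre
Not all that is in view belongs to the job. Leave any pink look-alike of the bracket2 alone. What is shaped like the bracket1 but black or turquoise is not meant.

How it is judged:
On the way, in this order (a step that is already met when the one before it is completed fails the run):
1. the shutter is fully open (value of joint shutter above 0.082 m), for 0.2 s.
2. every bracket present lies in the bay, with the shutter open (x of bracket0 in the frame of edge between -0.004 and 0.094 m and y of bracket0 in the frame of edge between -0.079 and 0.079 m and height (world z) of each of bracket0, bracket1, bracket2, bracket3, bracket4 below 0.09 m and x of bracket1 in the frame of edge between -0.004 and 0.094 m and y of bracket1 in the frame of edge between -0.079 and 0.079 m and x of bracket2 in the frame of edge between -0.004 and 0.094 m and y of bracket2 in the frame of edge between -0.079 and 0.079 m and x of bracket3 in the frame of edge between -0.004 and 0.094 m and y of bracket3 in the frame of edge between -0.079 and 0.079 m and x of bracket4 in the frame of edge between -0.004 and 0.094 m and y of bracket4 in the frame of edge between -0.079 and 0.079 m and value of joint shutter above 0.082 m), for 0.3 s.
3. the shutter is fully shut over the brackets (x of bracket0 in the frame of edge between -0.004 and 0.094 m and y of bracket0 in the frame of edge between -0.079 and 0.079 m and height (world z) of each of bracket0, bracket1, bracket2, bracket3, bracket4 below 0.09 m and x of bracket1 in the frame of edge between -0.004 and 0.094 m and y of bracket1 in the frame of edge between -0.079 and 0.079 m and x of bracket2 in the frame of edge between -0.004 and 0.094 m and y of bracket2 in the frame of edge between -0.079 and 0.079 m and x of bracket3 in the frame of edge between -0.004 and 0.094 m and y of bracket3 in the frame of edge between -0.079 and 0.079 m and x of bracket4 in the frame of edge between -0.004 and 0.094 m and y of bracket4 in the frame of edge between -0.079 and 0.079 m and value of joint shutter below 0.007 m), for 0.2 s.
4. the order hanger hangs on the green length of the rail (x of tag in the frame of rail_start between -0.008 and 0.008 m and z of tag in the frame of rail_start between -0.005 and 0.006 m and angle between tag's own z axis and vertical below 0.25 rad and y of tag in the frame of rail_start between -0.045 and 0.045 m), for 0.2 s.
5. it slides along the rail past the green length, still hooked (x of tag in the frame of rail_start between -0.008 and 0.008 m and z of tag in the frame of rail_start between -0.005 and 0.006 m and angle between tag's own z axis and vertical below 0.25 rad and y of tag in the frame of rail_start between 0.05 and 0.08 m), for 0.03 s.
6. it hangs at the red mark (x of tag in the frame of rail_start between -0.008 and 0.008 m and z of tag in the frame of rail_start between -0.005 and 0.006 m and angle between tag's own z axis and vertical below 0.25 rad and y of tag in the frame of mark between -0.009 and 0.009 m), for 0.2 s.
At the end, for the whole second after the job is handed in: every bracket present is at rest in the bay below the shutter, the shutter is within 7 mm of fully shut, and the order hanger hangs still on the rail, its hook within 9 mm of the middle of the red mark (all of step 3 and all of step 6 and linear speed of each of bracket0, bracket1, bracket2, bracket3, bracket4, tag below 0.03 m/s); the robot touches nothing.
It fails at once if a bracket is held out over the chute at ledge height instead of being pushed off ((x of bracket0 in the frame of edge between 0.03 and 0.1 m and z of bracket0 in the frame of edge above 0.002 m and contact force between bracket0 and the fingers above 0.3 N) or (x of bracket1 in the frame of edge between 0.03 and 0.1 m and z of bracket1 in the frame of edge above 0.002 m and contact force between bracket1 and the fingers above 0.3 N) or (x of bracket2 in the frame of edge between 0.03 and 0.1 m and z of bracket2 in the frame of edge above 0.002 m and contact force between bracket2 and the fingers above 0.3 N) or (x of bracket3 in the frame of edge between 0.03 and 0.1 m and z of bracket3 in the frame of edge above 0.002 m and contact force between bracket3 and the fingers above 0.3 N) or (x of bracket4 in the frame of edge between 0.03 and 0.1 m and z of bracket4 in the frame of edge above 0.002 m and contact force between bracket4 and the fingers above 0.3 N)).
It fails at once if a bystander is disturbed (distance of any of marker0, marker2, eraser, tape, paint from where it was at the start of the episode above 0.03 m).
It fails at once if the order hanger is dropped (height (world z) of tag below 0.08 m).
Of bracket0, bracket1, bracket2, bracket3, bracket4 only 3 to 5 are there at a start; the rules pass over those that are not, and their reading is None.
At some moment in a run one of bracket0, bracket1, bracket2, bracket3, bracket4 may be knocked a few centimetres aside while the robot is not near it.
It also fails if it takes over 210 s, if anything falls off the work surface, if the arm or the gripper's body presses on something with over 40 N, if the wrist force passes 120 N, or if a joint passes its speed limit or range.

### The arm

A 6-joint arm with a two-finger parallel gripper is mounted at the origin on the work surface. World frame = base frame: x ahead of the robot, y to its left, z up, the work surface at z = 0. Lengths are in m, angles in rad, forces in N, time in s.
With the tool pointing down it reaches from about 0.4 to 0.825 m from the base axis. Payload 7 kg.
Tool frame: the origin (TCP) lies between the finger pads; the fingertips stand 22 mm ahead of it and the grasp point (between the pads) lies 3 mm ahead of it (arm.tip_reach is the distance from the TCP to the fingertips, in m); z points along the fingers, y is the line along which they close (so a half turn about z gives the same grasp; the last joint's range is limited). The gripper opens to 88 mm and grips with 3 to 60 N. Pads are 19 mm wide; open, the fingers measure 130 mm over their backs; the gripper's body (78 mm by 193 mm) begins 47 mm behind the grasp point.
Start: joints at [-0.964, 0.359, 0.012, 0, -1.224, -0.288], TCP at [0.212, -0.641, 0.249] pointing down, gripper open.
Joint ranges: [-3.07, 3.07], [-1.43, 2.12], [-1.02, 1.25], [-3.03, 1.67], [-3.05, -0], [-3.03, 3.03]. Speed limits (rad/s): [2.39, 2.39, 3.01, 3.14, 3.14, 3.14].

### API

Orientations are given as [roll, pitch, yaw] about the fixed x, y, z axes, in that order (R = Rz(yaw) Ry(pitch) Rx(roll)).
In Python, from station import arm, viewer gives the robot as it stands. The module is installed in compiled form; this text tells all that it offers.
- The arm moves only by the tool apply_moves, never from a script. Its argument "commands" is a list that holds one entry, the list of rows, each a list of 5 numbers: the closure, from -1 (fully open) to 1 (shut), then the shift along the world's x, y, z as a fraction of full scale, then the turn about the world's z as a fraction of full scale. In form: [[[fingers, tx, ty, tz, yaw], ...]]. A call has 1 to 12 rows; each row shifts and turns the commanded pose from where the row before left it; what a row does not reach is not made up. Full scale, the value 1, is 20 cm for a shift and pi rad for a turn. A row lasts 1/10 s, in which the tool goes at most 50 mm and 8.59 degrees, less where a joint would pass 70% of its speed; a pose out of reach is approached as far as the arm can. A call with a number of a shift or a turn outside -1 to 1 is refused whole. A call with a gripper value outside its range is refused whole. The fingers move at their own pace and stop on an object; "force" is the grip in N (left out, the last holds). Time passes only in rows, so rows that do not move let the fingers close. It gives the time, the measured TCP pose, the force, the opening and the grip force at its end, in the units of the state.
- arm.get_state(): the state, without advancing time (a new reading comes with each control period).
- viewer.grab_frame(name): name is "scene" or "top" or "wrist"; returns a dict with "image" (420x560x3 uint8, blue, green, red), "mtx" (3x3 intrinsics, pixels), "rvec" (rotation vector, rad) and "tvec" (3), from world to camera coordinates, as OpenCV has them. Camera axes: x right, y down, z forward; pixel columns grow to the right and rows downward; lengths in m; the calibration is good to about 2 mm. A picture is of the moment at which its call begins. There is no depth.
- arm.job_done(): hands the job in; it is judged then, once.
The state is a dict: "t": time; "q": joint angles; "qd": joint speeds; "joint_efforts": joint torques, N m; "eef_pos": TCP position; "ee_rot": TCP orientation; "force": force on the tool from outside, world axes, zero at the start; "moment": the same for the moment, N m; "width": finger opening in m; "gripper_force": force on a finger pad.
Only numpy, scipy, OpenCV 4.12 (cv2) and the standard library are available. Lean on these libraries where they do the work, as an engineer would, in place of code of your own. Each camera call takes 0.05 s, during which the arm holds its last target. There are 200 camera calls.

## Working session

There is one attempt and no reset: what is moved stays moved. The work goes in short steps, Python scripts to look and compute and a tool call to move; the robot and the scene stay as the last step left them, time stands still between calls to the robot, and variables do not carry over. Pictures are saved under pics/ and viewed, at most 14 in all, crops included, and the job is handed in when it is done.

Besides the shell and the picture viewer there is one more tool, called as name([rows], argument=value, ...), one row to a line, values as JSON. apply_moves: Moves the arm, as the interface text tells. Shift numbers are shares of 20 cm and turn numbers shares of pi rad, none past 1 either way. Its arguments: {"type":"object","properties":{"commands":{"type":"array","items":{"type":"array","items":{"type":"array","items":{"type":"number"}}}},"force":{"type":"number"}},"required":["commands"]}

```bash
mkdir -p pics; cat > h.py <<'E'
import numpy as np, cv2
from station import arm, viewer
def grab(n,f=None):
    d=viewer.grab_frame(n)
    if f: cv2.imwrite('pics/'+f+'.png',d['image'])
    np.savez('/tmp/'+n+'.npz',K=d['mtx'],r=d['rvec'],t=d['tvec'],im=d['image'])
    return d
def load(n):
    d=np.load('/tmp/'+n+'.npz'); return d
def ray(n,u,v,z):
    d=load(n); R=cv2.Rodrigues(d['r'])[0]; t=d['t'].ravel()
    c=-R.T@t; w=R.T@np.linalg.inv(d['K'])@np.array([u,v,1.])
    return (c+w*(z-c[2])/w[2])
def proj(n,P):
    d=load(n); return cv2.projectPoints(np.array(P,float).reshape(-1,3),d['r'],d['t'],d['K'],None)[0].reshape(-1,2)
def st():
    s=arm.get_state(); print(s['t'],np.round(s['eef_pos'],4),np.round(s['ee_rot'],3),s['force'],s['width'],s['gripper_force'])
def crop(n,f,u0,v0,u1,v1,k):
    im=load(n)['im'][v0:v1,u0:u1]; cv2.imwrite('pics/'+f+'.png',cv2.resize(im,None,fx=k,fy=k,interpolation=cv2.INTER_CUBIC))
E
python3 - <<'E'
from h import *
a=grab('scene','scene1');b=grab('top','top1')
for n in('scene','top'):
    d=load(n);R=cv2.Rodrigues(d['r'])[0];print(n,-R.T@d['t'].ravel(),R[2])
st()
E
```

```text
scene [0.99951087 0.42437624 1.1032035 ] [-0.39244742 -0.38601142 -0.83485341]
top [0.32857118 0.00169226 1.05769876] [ 0.21774422 -0.00835212 -0.97597013]
0.1 [ 0.2114 -0.6406  0.2477] [ 3.14  -0.    -2.823] [ 0.49246718 -0.40473681  1.01250078] 0.0876433897327108 0.0
```

View pics/scene1.png

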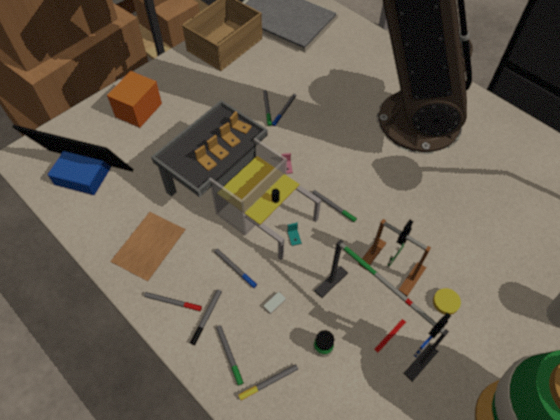

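View pics/top1.png

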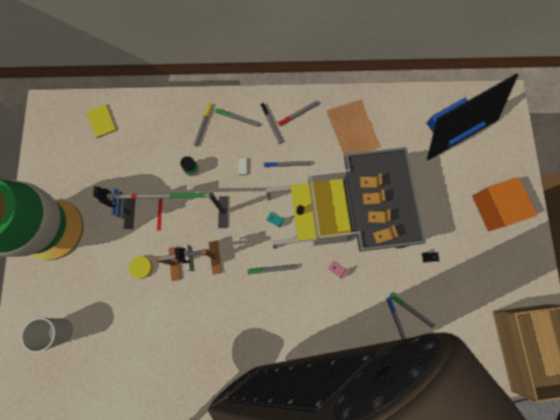

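The scene shows four brass brackets on the ledge: top view around (371,182), (374,199), (380,217), (386,236). The knob is at (300,210), the rail runs from (120,196) to (220,198), and the hanger is on the stand at about (190,255). I'll enlarge the top view.

```bash
python3 - <<'E'
from h import *
crop('top','c1',260,140,430,260,4.7)
crop('top','c2',90,170,250,290,5)
crop('scene','c3',310,210,470,330,5)
E
```

```text
(no output)
```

View pics/c1.png

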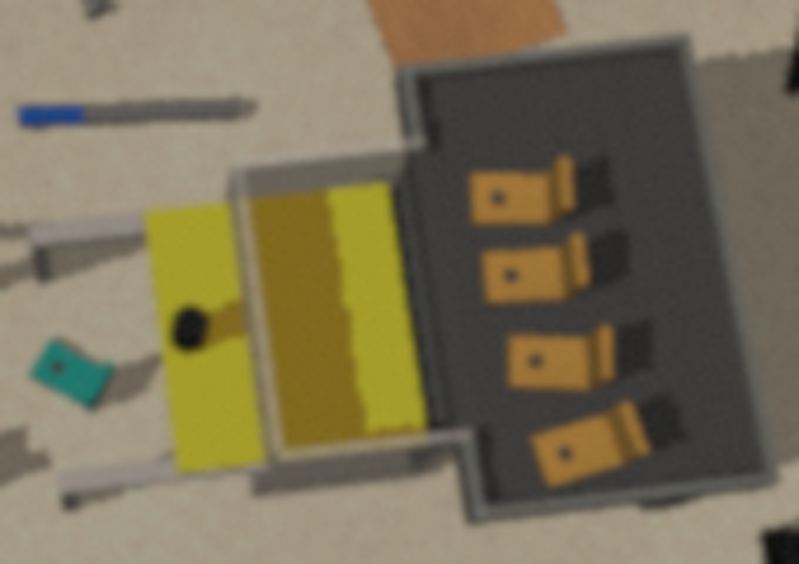

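View pics/c2.png

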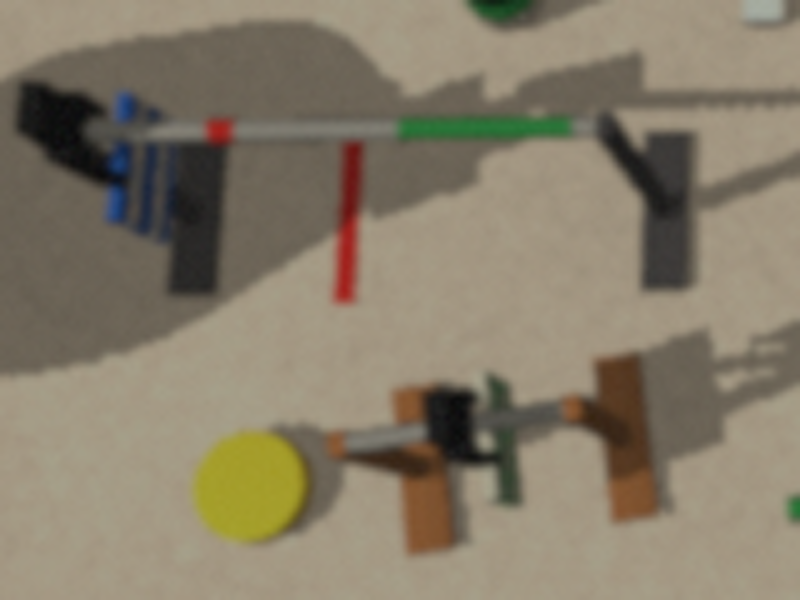

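View pics/c3.png

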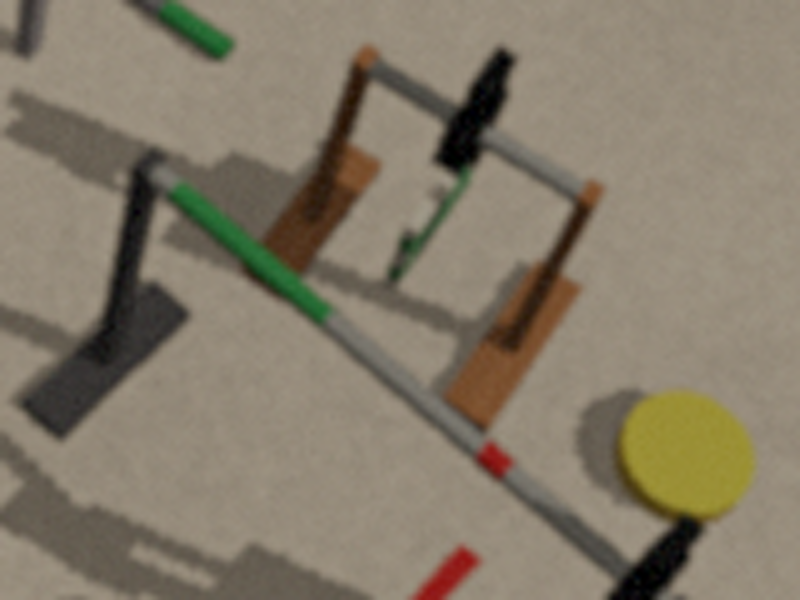

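```bash
cat > fit.py <<'E'
from h import *
from scipy.optimize import least_squares
def fit(pts,x0):  # pts: (cam,u,v,local xyz)
    def res(p):
        c,s=np.cos(p[2]),np.sin(p[2]); r=[]
        for n,u,v,l in pts:
            P=[p[0]+c*l[0]-s*l[1],p[1]+s*l[0]+c*l[1],l[2]]
            r+=list(proj(n,P)[0]-[u,v])
        return r
    o=least_squares(res,x0,loss='soft_l1'); print(np.round(o.x,4),'rms',np.sqrt(np.mean(np.array(res(o.x))**2)),np.round(res(o.x),1)); return o.x
E
python3 - <<'E'
from fit import *
c1=lambda u,v:(260+(u+.5)/4.7-.5,140+(v+.5)/4.7-.5)
c2=lambda u,v:(90+u/5-.4,170+v/5-.4)
c3=lambda u,v:(310+u/5-.4,210+v/5-.4)
T=lambda p,l:('top',*p,l)
S=fit([T(c1(400,68),(0,-.121,.152)),T(c1(687,38),(-.156,-.121,.152)),T(c1(776,474),(-.156,.121,.152)),T(c1(472,522),(0,.121,.152)),
 T(c1(232,172),(.095,-.08,.152)),T(c1(278,458),(.095,.08,.152)),T(c1(189,320),(.12,0,.135))],[.5,0,1.57])
R=fit([T(c2(572,127),(0,-.115,.19)),T(c2(400,128),(0,-.035,.19)),('scene',*c3(174,190),(0,-.115,.19)),('scene',*c3(325,312),(0,-.035,.19))],[.5,.4,0])
np.save('S.npy',S);np.save('R.npy',R)
def loc(F,P):
    c,s=np.cos(F[2]),np.sin(F[2]);d=P[:2]-F[:2];return np.round([c*d[0]+s*d[1],-s*d[0]+c*d[1]],4)
for nm,p,n in(('t',c2(219,131),'top'),('s',c3(494,460),'scene')):
    P=ray(n,*p,.19);print('mark',nm,P,loc(R,P))
B=fit([T(c2(337,445),(0,.055,.15)),T(c2(573,408),(0,-.055,.15)),('scene',*c3(368,57),(0,-.055,.15)),('scene',*c3(592,192),(0,.055,.15))],[.4,.4,0])
np.save('B.npy',B)
P=ray('top',*c2(450,398),.197);print('tabtop top',P,loc(B,P))
P=ray('scene',*c3(508,57),.197);print('tabtop sc',P,loc(B,P))
# brackets: upright top face centre z=.174, leg corners front z=.145
for q in [((470,173),(474,224),(565,157),(573,208)),((482,250),(487,302),(578,235),(585,287)),((508,336),(512,389),(607,325),(607,380)),((532,437),(552,487),(626,402),(650,443))]:
    a,b,c,d=q; f=[ray('top',*c1(*a),.145),ray('top',*c1(*b),.145)];g=[ray('top',*c1(*c),.174),ray('top',*c1(*d),.174)]
    print('front',loc(S,f[0]),loc(S,f[1]),'uptop',loc(S,g[0]),loc(S,g[1]))
E
```

```text
[ 0.5434 -0.1743  1.6666] rms 1.2306488737789822 [-0.5 -0.4  0.2 -1.   0.6  2.1  0.1 -0.2 -0.5 -2.4 -1.2  1.   2.5  0.4]
[ 0.5572  0.2885 -0.0054] rms 0.6319419903657193 [ 0.8 -0.2  0.6  0.2  0.2 -0.1  0.6  1.3]
mark t [0.5581173  0.33872281 0.19      ] [0.0007 0.0502]
mark s [0.55815979 0.33528606 0.19      ] [0.0007 0.0468]
[0.4219 0.2341 0.1345] rms 0.48292807628742423 [ 0.6  0.5  0.2  0.4 -0.1  0.6  0.   0.8]
tabtop top [0.4308052  0.22582647 0.197     ] [ 0.0077 -0.0094]
tabtop sc [0.41481438 0.23193543 0.197     ] [-0.0073 -0.0012]
front [-0.0302 -0.0603] [-0.0278 -0.0326] uptop [-0.0726 -0.0548] [-0.0719 -0.0277]
front [-0.0296 -0.0183] [-0.0276  0.0094] uptop [-0.0719 -0.0134] [-0.0706  0.0136]
front [-0.0354  0.0285] [-0.0328  0.0561] uptop [-0.0781  0.0342] [-0.0731  0.0617]
front [-0.0387  0.0818] [-0.0444  0.1082] uptop [-0.0804  0.0738] [-0.0884  0.0953]
```

apply_moves([
  [[-1, 0.135, 0.19, 0.06, 0.036], [-1, 0.135, 0.19, 0.06, 0.036], [-1, 0.135, 0.19, 0.06, 0.036], [-1, 0.135, 0.19, 0.06, 0.036], [-1, 0.135, 0.19, 0.06, 0.036], [-1, 0.135, 0.19, 0.06, 0.036], [-1, 0.135, 0.19, 0.06, 0.036], [-1, 0.135, 0.19, 0.06, 0.036], [-1, 0.135, 0.19, 0.06, 0.036], [-1, 0.135, 0.19, 0.06, 0.036], [-1, 0.135, 0.19, 0.06, 0.036], [-1, 0.135, 0.19, 0.06, 0.036]],
])

```text
t: 1.3
eef_pos: [0.5361, -0.1831, 0.393]
ee_rot: [3.141, 0.0, -1.461]
force: [1.1, -0.3, -0.5]
width: 0.0877
gripper_force: 0.0
```

```bash
python3 - <<'E'
from h import *
grab('wrist','w1'); st()
E
```

```text
1.35 [ 0.54   -0.1793  0.3942] [-3.139  0.    -1.451] [3.41304314 2.04977676 3.09191249] 0.08746538297663481 0.0
```

View pics/w1.png

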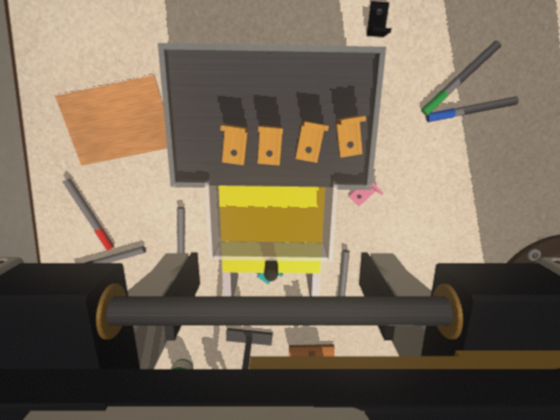

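The wrist view shows the ledge fence with outer corners at about (160,45), (384,48), (170,186) and (376,187), four brackets at (234,145), (270,145), (311,142) and (349,137), and the knob at (271,270). I'll enlarge it to take the corners precisely.

```bash
python3 - <<'E'
from h import *
crop('wrist','w1c',150,35,400,285,2.4)
st()
E
```

```text
1.35 [ 0.54   -0.1793  0.3942] [-3.139  0.    -1.451] [3.41304314 2.04977676 3.09191249] 0.08746538297663481 0.0
```

View pics/w1c.png

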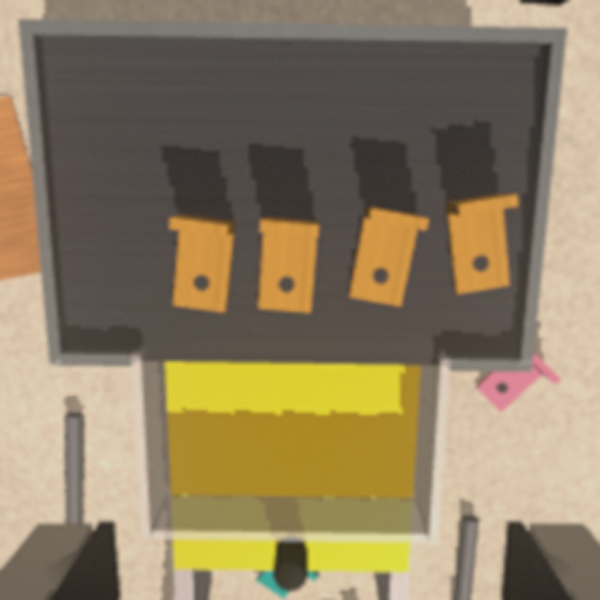

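```bash
python3 - <<'E'
from fit import *
w=lambda u,v:(150+(u+.5)/2.4-.5,35+(v+.5)/2.4-.5)
c1=lambda u,v:(260+(u+.5)/4.7-.5,140+(v+.5)/4.7-.5)
T=lambda p,l:('top',*p,l)
W=lambda p,l:('wrist',*p,l)
wp=[W(w(22,22),(-.156,-.121,.152)),W(w(566,31),(-.156,.121,.152)),W(w(50,362),(0,-.121,.152)),W(w(533,370),(0,.121,.152)),W(w(152,535),(.095,-.08,.152)),W(w(437,540),(.095,.08,.152))]
S0=np.load('S.npy')
S=fit(wp,S0)
S=fit(wp+[T(c1(400,68),(0,-.121,.152)),T(c1(687,38),(-.156,-.121,.152)),T(c1(776,474),(-.156,.121,.152)),T(c1(472,522),(0,.121,.152))],S0)
np.save('S.npy',S)
c,s=np.cos(S[2]),np.sin(S[2]);M=np.array([[c,-s],[s,c]])
print('knob px top/bottom pred',[(proj('wrist',[*(S[:2]+M@[.12,0]),z])[0]+.5-[150,35])*2.4 for z in(.135,.099)])
print('knob meas',(ray('wrist',*w(291,550),.135)[:2]-S[:2])@M)
def bfit(q):
    a,b,cc,d=q
    L=[W(w(*a),(.022,-.013,.145)),W(w(*b),(.022,.013,.145)),W(w(*cc),(-.022,-.013,.174)),W(w(*d),(-.022,.013,.174))]
    p=fit(L,[*(S[:2]+M@[-.06,0]),S[2]]); l=(p[:2]-S[:2])@M; print('   local',np.round(l,4),np.round(p[2]-S[2],3))
for q in [((173,305),(223,313),(170,217),(236,221)),((259,309),(313,313),(260,219),(320,222)),((350,297),(402,306),(370,208),(429,218)),((459,294),(510,286),(446,204),(518,194))]: bfit(q)
E
```

```text
[ 0.545  -0.1756  1.6664] rms 1.5760752854246944 [-0.9 -1.7  1.2 -1.7  0.2  1.  -0.   0.6 -4.1  1.3  0.9  0.9]
[ 0.5448 -0.1751  1.6667] rms 1.3471929954056971 [-0.7 -1.2  1.3 -1.3  0.4  1.4  0.1  1.  -3.9  1.6  1.   1.2 -0.3 -0.9
  0.4 -1.5  0.9  1.5  0.4 -0.8]
knob px top/bottom pred [array([292.01026027, 568.04638338]), array([293.39243766, 540.14859058])]
knob meas [ 0.10896085 -0.00036745]
[ 0.5935 -0.2212  1.5306] rms 1.2292137062610011 [-0.1 -0.3  0.7 -0.4  0.5 -0.3 -2.8  1.8]
   local [-0.0505 -0.0441] -0.136
[ 0.552  -0.2252  1.6154] rms 0.4723487615616356 [ 0.5 -0.4 -0.3 -0.7  0.3  0.3 -0.5  0.7]
   local [-0.0505 -0.0023] -0.051
[ 0.5059 -0.2342  1.5203] rms 0.19844833817949614 [ 0.1  0.1 -0.2 -0.2  0.4  0.1 -0.3 -0. ]
   local [-0.0551  0.0444] -0.146
[ 0.461  -0.2451  1.861 ] rms 1.7579930477416166 [-0.5  0.   0.  -0.6  4.8  0.4 -0.8  0. ]
   local [-0.0617  0.0901] 0.194
```

apply_moves([
  [[-0.14, -0.01, 0.205, 0, -0.0076], [-0.14, -0.01, 0.205, 0, 0], [-0.14, -0.0125, 0.205, 0, 0], [-0.14, 0, 0, -0.2, 0], [-0.14, 0, 0, -0.2, 0], [-0.14, 0, 0, -0.2, 0], [-0.14, 0, 0, -0.2, 0], [-0.14, 0, 0, 0, 0], [-0.14, 0, 0, 0, 0]],
])

```text
t: 2.25
eef_pos: [0.5292, -0.0622, 0.2332]
ee_rot: [3.141, -0.001, -1.489]
force: [1.2, 0.6, 2.3]
width: 0.0504
gripper_force: 0.0
```

apply_moves([
  [[-0.14, 0.0215, 0.032, 0, 0.0045], [-0.14, 0, 0, -0.2, 0], [-0.14, 0, 0, -0.2, 0], [-0.14, 0, 0, -0.125, 0], [-0.14, 0, 0, 0, 0], [1, 0, 0, 0, 0], [1, 0, 0, 0, 0], [1, 0, 0, 0, 0], [1, 0, 0, 0, 0], [1, 0, 0, 0, 0], [1, 0, 0, 0, 0]],
], force=15)

```text
t: 3.35
eef_pos: [0.5339, -0.0555, 0.1286]
ee_rot: [-3.14, 0.0, -1.475]
force: [-1.5, 1.7, 6.2]
width: 0.0196
gripper_force: 15.0
```

apply_moves([
  [[1, -0.0056, 0.0585, 0, 0], [1, -0.0056, 0.0585, 0, 0], [1, -0.0056, 0.0585, 0, 0], [1, -0.0056, 0.0585, 0, 0], [1, -0.0056, 0.0585, 0, 0], [1, -0.0056, 0.0585, 0, 0], [1, -0.0056, 0.0585, 0, 0], [1, -0.0056, 0.0585, 0, 0], [1, 0, 0, 0, 0], [1, 0, 0, 0, 0], [1, 0, 0, 0, 0]],
])

```text
t: 4.45
eef_pos: [0.525, 0.0371, 0.1284]
ee_rot: [-3.141, -0.001, -1.475]
force: [1.0, -6.0, 4.3]
width: 0.0196
gripper_force: 15.0
```

```bash
python3 - <<'E'
from h import *
st()
E
```

```text
4.45 [0.525  0.0371 0.1284] [-3.141e+00 -1.000e-03 -1.475e+00] [ 1.01158558 -6.04622413  4.31210798] 0.019579234748101457 15.001576691865921
```

apply_moves([
  [[0, 0, 0, 0, 0], [0, 0, 0, 0, 0], [0, 0, 0, 0, 0], [0, 0, 0, 0.2, 0], [0, 0, 0, 0.2, 0], [0, 0, 0, 0.2, 0], [0, 0, 0, 0, 0], [1, 0, 0, 0, 0]],
])

```text
t: 5.25
eef_pos: [0.5246, 0.0384, 0.2484]
ee_rot: [-3.139, 0.001, -1.475]
force: [-0.4, -0.3, -0.6]
width: 0.0398
gripper_force: 0.0
```

apply_moves([
  [[1, 0.047, -0.197, 0, 0], [1, 0.047, -0.197, 0, 0], [1, 0.047, -0.197, 0, 0], [1, 0.047, -0.197, 0, 0], [1, 0.047, -0.197, 0, 0], [1, 0.047, -0.197, 0, 0], [1, 0.047, -0.197, 0, 0], [1, 0.047, -0.197, 0, 0], [1, 0, 0, 0, 0], [1, 0, 0, 0, 0]],
])

```text
t: 6.25
eef_pos: [0.5988, -0.2779, 0.2451]
ee_rot: [3.138, 0.001, -1.477]
force: [-1.0, 1.0, -0.4]
width: 0.0007
gripper_force: 0.0
```

```bash
python3 - <<'E'
from h import *
grab('wrist'); grab('top'); a=load('wrist')['im'][:, :]; b=cv2.resize(load('top')['im'][140:260,260:430],None,fx=3.3,fy=3.3,interpolation=2)
h=max(a.shape[0],b.shape[0]); 
a=cv2.resize(a[:, 60:480],(230*1,230)) if 0 else b
cv2.imwrite('pics/t2.png',b)
st()
E
```

```text
6.35 [ 0.5991 -0.2766  0.2463] [ 3.140e+00  1.000e-03 -1.475e+00] [0.10525274 0.42498927 0.66364423] 0.0006487502783569779 0.0
```

View pics/t2.png

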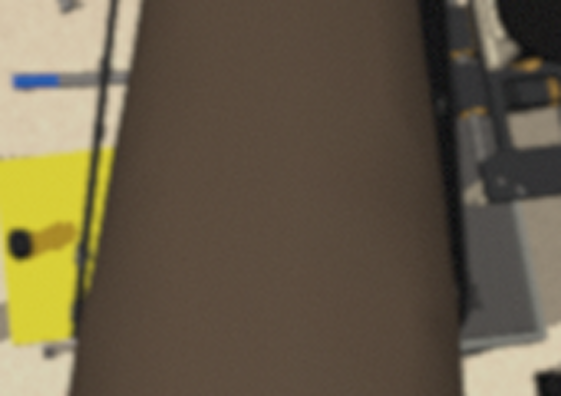

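apply_moves([
  [[1, 0.003, 0, -0.2, 0], [1, 0, 0, -0.195, 0], [1, 0, 0, 0, 0], [1, 0, 0, 0, 0]],
])

```text
t: 6.75
eef_pos: [0.6, -0.2761, 0.1686]
ee_rot: [3.14, 0.0, -1.474]
force: [-0.7, 0.0, 0.8]
width: 0.0002
gripper_force: 0.0
```

apply_moves([
  [[1, -0.0048, 0.05, 0, 0], [1, -0.0048, 0.05, 0, 0], [1, -0.0048, 0.05, 0, 0], [1, -0.0048, 0.05, 0, 0], [1, -0.0048, 0.05, 0, 0], [1, -0.0048, 0.05, 0, 0], [1, -0.0048, 0.05, 0, 0], [1, -0.0048, 0.05, 0, 0], [1, -0.0048, 0.05, 0, 0], [1, -0.0035, 0.035, 0, 0], [1, 0, 0, 0, 0], [1, 0, 0, 0, 0]],
])

```text
t: 7.95
eef_pos: [0.5909, -0.18, 0.1685]
ee_rot: [3.142, 0.0, -1.475]
force: [-0.2, -0.5, 0.6]
width: 0.0002
gripper_force: 0.0
```

```bash
python3 - <<'E'
from h import *
st();grab('wrist'); grab('scene'); st()
a=load('wrist')['im']; b=load('scene')['im'][90:240,140:300]
b=cv2.resize(b,None,fx=2.6,fy=2.6,interpolation=2); a=cv2.resize(a[:300],None,fx=.68,fy=.68)
o=np.zeros((max(a.shape[0],b.shape[0]),a.shape[1]+b.shape[1],3),np.uint8);o[:a.shape[0],:a.shape[1]]=a;o[:b.shape[0],a.shape[1]:]=b
cv2.imwrite('pics/m3.png',o);print(o.shape)
E
```

```text
7.95 [ 0.5909 -0.18    0.1685] [ 3.142  0.    -1.475] [-0.18051924 -0.49657324  0.59838172] 0.00023995508356235298 0.0
8.05 [ 0.5909 -0.1804  0.1685] [ 3.142  0.    -1.476] [-0.67187356 -0.41478457 -0.18187592] 0.00030278548692225823 0.0
(390, 797, 3)
```

View pics/m3.png

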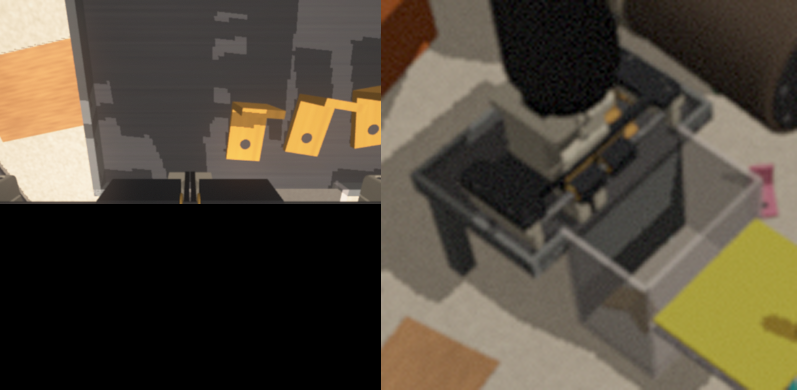

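apply_moves([
  [[1, 0, 0, 0.225, 0], [1, 0.0, -0.1, 0, 0], [1, -0.056, -0.14, 0, 0], [1, -0.056, -0.14, 0, 0], [1, -0.055, -0.13, 0, 0], [1, 0, 0, 0, 0], [1, 0, 0, -0.225, 0], [1, 0, 0, 0, 0], [1, 0, 0, 0, 0]],
])

```text
t: 8.95
eef_pos: [0.5571, -0.2822, 0.1684]
ee_rot: [3.139, 0.0, -1.475]
force: [-0.5, 0.2, 0.1]
width: 0.0006
gripper_force: 0.0
```

apply_moves([
  [[1, -0.0048, 0.05, 0, 0], [1, -0.0048, 0.05, 0, 0], [1, -0.0048, 0.05, 0, 0], [1, -0.0048, 0.05, 0, 0], [1, -0.0048, 0.05, 0, 0], [1, -0.0048, 0.05, 0, 0], [1, -0.0048, 0.05, 0, 0], [1, -0.0048, 0.05, 0, 0], [1, -0.0048, 0.05, 0, 0], [1, -0.0035, 0.035, 0, 0], [1, 0, 0, 0, 0], [1, 0, 0, 0, 0]],
])

```text
t: 10.15
eef_pos: [0.5481, -0.185, 0.1685]
ee_rot: [3.141, 0.0, -1.475]
force: [0.6, -0.4, -0.1]
width: 0.0003
gripper_force: 0.0
```

apply_moves([
  [[1, 0, 0, 0.225, 0], [1, 0.0, -0.1, 0, 0], [1, -0.062, -0.14, 0, 0], [1, -0.062, -0.14, 0, 0], [1, -0.062, -0.14, 0, 0], [1, 0, 0, 0, 0], [1, 0, 0, -0.225, 0], [1, 0, 0, 0, 0], [1, 0, 0, 0, 0]],
])

```text
t: 11.05
eef_pos: [0.5105, -0.2892, 0.1684]
ee_rot: [3.139, 0.0, -1.475]
force: [1.9, -0.4, 1.4]
width: 0.0006
gripper_force: 0.0
```

apply_moves([
  [[1, -0.0048, 0.05, 0, 0], [1, -0.0048, 0.05, 0, 0], [1, -0.0048, 0.05, 0, 0], [1, -0.0048, 0.05, 0, 0], [1, -0.0048, 0.05, 0, 0], [1, -0.0048, 0.05, 0, 0], [1, -0.0048, 0.05, 0, 0], [1, -0.0048, 0.05, 0, 0], [1, -0.0048, 0.05, 0, 0], [1, -0.0048, 0.05, 0, 0], [1, -0.001, 0.01, 0, 0], [1, 0, 0, 0, 0]],
])

```text
t: 12.25
eef_pos: [0.5011, -0.1867, 0.1686]
ee_rot: [3.142, 0.0, -1.475]
force: [0.1, -0.6, -0.4]
width: 0.0005
gripper_force: 0.0
```

apply_moves([
  [[1, 0, 0, 0.2, 0], [1, 0.07, 0.1, 0.2, 0], [1, 0.07, 0.1, 0.2, 0], [1, 0.07, 0.1, 0.2, 0], [1, 0, 0.1, 0.2, 0], [1, 0, 0, 0, 0], [1, 0, 0, 0, 0]],
])

```text
t: 12.95
eef_pos: [0.5435, -0.1068, 0.3694]
ee_rot: [-3.14, 0.0, -1.475]
force: [-0.1, 0.3, -1.9]
width: 0.0004
gripper_force: 0.0
```

```bash
python3 - <<'E'
from h import *
grab('wrist'); crop('wrist','w4',150,0,400,270,2.2); st()
E
```

```text
13.0 [ 0.5429 -0.1071  0.3682] [ 3.141  0.    -1.475] [ 0.03255402 -0.43886392 -0.00869057] -3.933914543441776e-05 0.0
```

View pics/w4.png

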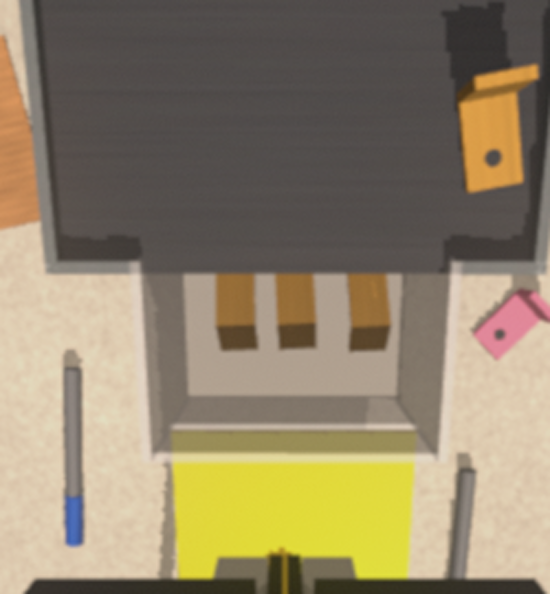

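Three brackets are in the bay at crop (237,312), (296,312) and (369,312). The fourth is still on the ledge at (490,135). I'll fit its pose.

```bash
python3 - <<'E'
from fit import *
w=lambda u,v:(150+(u+.5)/2.2-.5,(v+.5)/2.2-.5)
W=lambda p,l:('wrist',*p,l)
S=np.load('S.npy');c,s=np.cos(S[2]),np.sin(S[2]);M=np.array([[c,-s],[s,c]])
fit([W(w(47,272),(0,-.121,.152)),W(w(547,271),(0,.121,.152)),W(w(155,458),(.095,-.08,.152)),W(w(436,458),(.095,.08,.152))],S)
p=fit([W(w(468,192),(.022,-.013,.145)),W(w(523,184),(.022,.013,.145)),W(w(474,75),(-.022,-.013,.174)),W(w(538,66),(-.022,.013,.174))],[.46,-.245,1.86])
print('local',(p[:2]-S[:2])@M,p[2]-S[2])
u=p[:2]+np.array([np.cos(p[2]),np.sin(p[2])])*-.0195
print('upright world',u,'local',(u-S[:2])@M)
print(arm.get_state()['q'])
E
```

```text
[ 0.5453 -0.1769  1.6689] rms 2.8362407457396754 [-0.3 -0.4  0.3 -0.3 -5.3  0.6  5.9  0.4]
[ 0.4609 -0.245   1.8291] rms 0.44167942614589084 [-0.3  0.2 -0.4 -0.5  0.7  0.7 -0.1 -0.3]
local [-0.06150518  0.09024407] 0.1624367572313581
upright world [ 0.46583437 -0.26382005] local [-0.08074849  0.08709046]
[ 1.58806755e-01  1.02282548e-01 -5.57029023e-02 -4.53514086e-04
 -1.41308679e+00 -6.32530343e-02]
```

apply_moves([
  [[0, -0.0387, -0.0785, 0, -0.0448], [0, -0.0387, -0.0785, 0, -0.0448], [0, -0.0387, -0.0785, 0, -0.0448], [0, -0.0387, -0.0785, 0, -0.0448], [0, -0.0387, -0.0785, 0, -0.0448], [0, -0.0387, -0.0785, 0, -0.0448], [0, -0.0387, -0.0785, 0, -0.0448], [0, -0.0387, -0.0785, 0, -0.0448], [0, -0.0387, -0.0785, 0, -0.0448], [0, -0.0387, -0.0785, 0, -0.0448], [0, 0, 0, 0, 0], [0, 0, 0, 0, 0]],
])

```text
t: 14.2
eef_pos: [0.4651, -0.2646, 0.3675]
ee_rot: [3.141, -0.002, -2.882]
force: [1.0, 0.4, 1.1]
width: 0.0437
gripper_force: 0.0
```

Down to z 0.171 and close.

apply_moves([
  [[0, 0.004, 0.004, -0.2, 0], [0, 0, 0, -0.2, 0], [0, 0, 0, -0.2, 0], [0, 0, 0, -0.2, 0], [0, 0, 0, -0.185, 0], [0, 0, 0, 0, 0], [1, 0, 0, 0, 0], [1, 0, 0, 0, 0], [1, 0, 0, 0, 0], [1, 0, 0, 0, 0], [1, 0, 0, 0, 0]],
], force=10)

```text
t: 15.3
eef_pos: [0.4665, -0.2634, 0.1718]
ee_rot: [-3.141, 0.0, -2.883]
force: [0.4, -0.1, 0.8]
width: 0.0095
gripper_force: 0.0
```

apply_moves([
  [[1, 0, 0, 0, 0], [1, 0, 0, 0, 0], [1, 0, 0, 0, 0], [1, 0.0373, 0.0036, 0, -0.0086], [1, 0.0373, 0.0036, 0, -0.0086], [1, 0.0373, 0.0036, 0, -0.0086], [1, 0.0373, 0.0036, 0, -0.0086], [1, 0.0373, 0.0036, 0, -0.0086], [1, 0.0373, 0.0036, 0, -0.0086], [1, 0, 0, 0, 0], [1, 0, 0, 0, 0]],
])

```text
t: 16.4
eef_pos: [0.5118, -0.2592, 0.1718]
ee_rot: [-3.141, 0.001, -3.044]
force: [1.7, -0.7, 1.7]
width: 0.0052
gripper_force: 10.0
```

apply_moves([
  [[0, 0, 0, 0, 0], [0, 0, 0, 0, 0], [0, 0, 0, 0, 0], [0, 0, 0, 0.225, 0], [1, 0, 0, 0, 0], [1, 0.0105, -0.11, 0, 0], [1, 0.0105, -0.11, 0, 0], [1, 0, 0, 0, 0], [1, 0, 0, 0, 0], [1, 0, 0, -0.23, 0], [1, 0, 0, 0, 0], [1, 0, 0, 0, 0]],
])

```text
t: 17.6
eef_pos: [0.515, -0.3026, 0.1706]
ee_rot: [3.141, -0.002, -3.044]
force: [0.6, -0.7, 0.9]
width: 0.0004
gripper_force: 0.0
```

apply_moves([
  [[1, -0.0048, 0.05, 0, 0], [1, -0.0048, 0.05, 0, 0], [1, -0.0048, 0.05, 0, 0], [1, -0.0048, 0.05, 0, 0], [1, -0.0048, 0.05, 0, 0], [1, -0.0048, 0.05, 0, 0], [1, -0.0048, 0.05, 0, 0], [1, -0.0048, 0.05, 0, 0], [1, -0.0048, 0.05, 0, 0], [1, -0.0048, 0.05, 0, 0], [1, -0.0025, 0.025, 0, 0], [1, 0, 0, 0, 0]],
])

```text
t: 18.8
eef_pos: [0.5052, -0.1972, 0.1704]
ee_rot: [3.141, -0.0, -3.044]
force: [-0.2, 0.7, 0.5]
width: 0.0008
gripper_force: 0.0
```

apply_moves([
  [[0, 0, 0, 0.2, 0.0454], [0, 0.02, 0.045, 0.1, 0.0454], [0, 0.02, 0.045, 0.1, 0.0454], [0, 0.02, 0.045, 0.1, 0.0454], [0, 0.02, 0.045, 0.1, 0.0454], [0, 0.02, 0.045, 0.1, 0.0454], [0, 0.02, 0.045, 0.1, 0.0454], [0, 0.02, 0.045, 0.1, 0.0454], [0, 0.02, 0.045, 0.1, 0.0454], [0, 0.02, 0.045, 0, 0.0454], [0, 0.02, 0.045, 0, 0.0454], [0, 0, 0, 0, 0]],
])

```text
t: 20.0
eef_pos: [0.5457, -0.1075, 0.3703]
ee_rot: [3.141, 0.0, -1.473]
force: [-0.9, 0.0, -0.3]
width: 0.0437
gripper_force: 0.0
```

```bash
python3 - <<'E'
from h import *
grab('wrist'); st()
im=load('wrist')['im'];h=cv2.cvtColor(im,cv2.COLOR_BGR2HSV)
m=cv2.inRange(h,(9,120,50),(21,255,255))
n,l,s,c=cv2.connectedComponentsWithStats(m)
S=np.load('S.npy');cc,ss=np.cos(S[2]),np.sin(S[2]);M=np.array([[cc,-ss],[ss,cc]])
for i in range(1,n):
    if s[i,4]>60: print(s[i],c[i].round(),(ray('wrist',*c[i],.03)[:2]-S[:2])@M)
crop('wrist','w5',150,0,400,270,2)
E
```

```text
20.05 [ 0.5454 -0.108   0.3702] [ 3.141  0.    -1.478] [ 0.3576971  -0.58482239  0.01590759] 0.04379955930865898 0.0
[  46   17  123  104 8817] [111.  69.] [-0.06936822 -0.2371328 ]
[250 125  17  33 518] [258. 141.] [ 0.02676528 -0.03888929]
[277 125  17  33 519] [285. 141.] [0.02635892 0.00064892]
[302 125  26  36 800] [314. 141.] [0.02731777 0.04370373]
[180 284  17  56 525] [186. 312.] [ 0.31649834 -0.16715206]
[362 284  17  56 529] [372. 312.] [0.3157952  0.15264537]
[ 158  326  352   44 5472] [346. 359.] [0.41632116 0.115643  ]
```

View pics/w5.png

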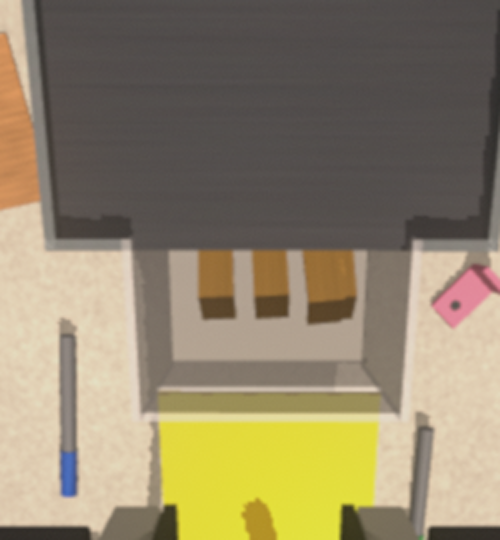

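apply_moves([
  [[-0.14, -0.034, 0.242, 0, 0], [-0.14, -0.034, 0.242, 0, 0], [-0.14, -0.034, 0.242, 0, 0], [-0.14, 0, 0, -0.2, 0], [-0.14, 0, 0, -0.2, 0], [-0.14, 0, 0, -0.2, 0], [-0.14, 0, 0, -0.2, 0], [-0.14, 0, 0, 0, 0], [-0.14, 0, 0, 0, 0]],
])

```text
t: 20.95
eef_pos: [0.5253, 0.0365, 0.2112]
ee_rot: [3.141, -0.001, -1.478]
force: [0.6, -0.6, 0.7]
width: 0.0499
gripper_force: 0.0
```

apply_moves([
  [[-0.14, 0, 0, -0.2, 0.001], [-0.14, 0, 0, -0.212, 0], [-0.14, 0, 0, 0, 0], [1, 0, 0, 0, 0], [1, 0, 0, 0, 0], [1, 0, 0, 0, 0], [1, 0, 0, 0, 0], [1, 0, 0, 0, 0], [1, 0, 0, 0, 0]],
], force=15)

```text
t: 21.85
eef_pos: [0.5251, 0.0372, 0.1294]
ee_rot: [-3.141, 0.0, -1.473]
force: [-3.3, 1.1, 7.8]
width: 0.0193
gripper_force: 15.0
```

apply_moves([
  [[1, 0.0048, -0.05, 0, 0], [1, 0.0048, -0.05, 0, 0], [1, 0.0048, -0.05, 0, 0], [1, 0.0048, -0.05, 0, 0], [1, 0.0048, -0.05, 0, 0], [1, 0.0048, -0.05, 0, 0], [1, 0.0048, -0.05, 0, 0], [1, 0.0048, -0.05, 0, 0], [1, 0.0048, -0.05, 0, 0], [1, 0.0024, -0.02, 0, 0], [1, 0, 0, 0, 0], [1, 0, 0, 0, 0]],
])

```text
t: 23.05
eef_pos: [0.534, -0.0556, 0.1292]
ee_rot: [-3.141, 0.002, -1.473]
force: [-5.1, 9.1, 8.0]
width: 0.0197
gripper_force: 15.0
```

apply_moves([
  [[0, 0, 0, 0, 0], [0, 0, 0, 0, 0], [0, 0, 0, 0, 0], [0, 0, 0, 0.2, 0], [0, 0, 0, 0.2, 0], [0, 0, 0, 0.2, 0], [0, 0, 0, 0.2, 0], [0, 0, 0, 0.2, 0]],
])

```text
t: 23.85
eef_pos: [0.5337, -0.0572, 0.3299]
ee_rot: [-3.141, -0.0, -1.473]
force: [1.0, 0.3, 0.5]
width: 0.0438
gripper_force: 0.0
```

apply_moves([
  [[0, -0.07, 0.128, 0, 0.0465], [0, -0.07, 0.128, 0, 0.0465], [0, -0.07, 0.128, 0, 0.0465], [0, -0.07, 0.128, 0, 0.0465], [0, -0.07, 0.128, 0, 0.0465], [0, -0.07, 0.128, 0, 0.0465], [0, -0.07, 0.128, 0, 0.0465], [0, -0.07, 0.128, 0, 0.0465], [0, -0.07, 0.128, 0, 0.0465], [0, -0.07, 0.128, 0, 0.0465], [0, -0.07, 0.128, 0, 0.0465], [0, 0, 0, 0, 0]],
])

```text
t: 25.05
eef_pos: [0.3791, 0.2266, 0.3282]
ee_rot: [-3.141, -0.0, 0.141]
force: [-0.2, -0.3, -0.8]
width: 0.0439
gripper_force: 0.0
```

```bash
python3 - <<'E'
from h import *
grab('wrist','w6'); st()
B=np.load('B.npy')
print(proj('wrist',[B[0],B[1],.15]))
E
```

```text
25.1 [0.3795 0.2257 0.3282] [ 3.142 -0.     0.137] [ 0.38012155 -0.60387549 -0.77005766] 0.0437287261980941 0.0
[[277.46753112 153.00710618]]
```

View pics/w6.png

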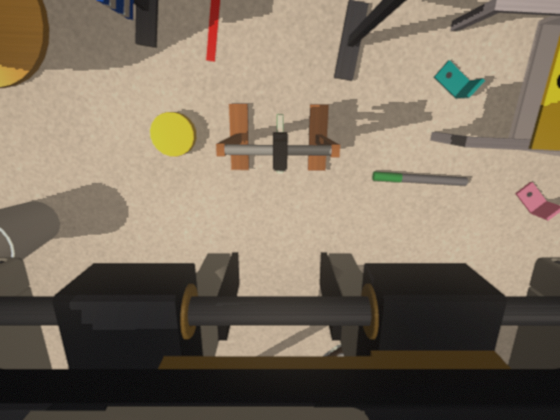

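The bar ends are at (217,150) and (340,151), and the tab centre is at about (280,151). I'll crop in with model overlay projections to confirm the mouth side.

```bash
python3 - <<'E'
from h import *
B=np.load('B.npy')
e=[ray('wrist',217,150.5,.15)[:2],ray('wrist',340,151,.15)[:2]];m=sum(e)/2;d=e[0]-e[1];print('stand from wrist',m,np.arctan2(d[1],d[0])-np.pi/2,np.linalg.norm(d),'B',B)
d=load('wrist');R=cv2.Rodrigues(d['r'])[0];print('cam',-R.T@d['t'].ravel())
P=ray('wrist',280.5,151,.16);print('tag y px->',P,'local y',-np.sin(B[2])*(P[0]-m[0])+np.cos(B[2])*(P[1]-m[1]))
c,s=np.cos(B[2]),np.sin(B[2]);o=P[:2]
for n,x,z in[('tabtop+',.012,.047),('tabtop-',-.012,.047),('plate+top',.032,-.046),('plate-top',-.032,-.046),('plate+bot',.032,-.106),('plate-bot',-.032,-.106),('stem-14,-46',-.014,-.046),('lip +14,-16',.014,-.016)]:
    print(n,proj('wrist',[o[0]+c*x,o[1]+s*x,.15+z])[0].round(1))
a=load('wrist')['im'][95:185,240:320]; b=load('scene')['im'][215:275,375:425]
a=cv2.resize(a,(450,506),interpolation=2); b=cv2.resize(b,(350,420),interpolation=2)
o=np.zeros((506,800,3),np.uint8);o[:,:450]=a;o[:420,450:]=b;cv2.imwrite('pics/w6c.png',o)
E
```

```text
stand from wrist [0.42415992 0.2334401 ] 0.13749562860249132 0.11917912376030819 B [0.42187021 0.23414707 0.13448591]
cam [0.46072176 0.23828703 0.46448633]
tag y px-> [0.42535496 0.23172227 0.16      ] local y -0.0018625519726474093
tabtop+ [280.8 141.6]
tabtop- [280.6 170.7]
plate+top [280.5 114.7]
plate-top [280.  173.6]
plate+bot [280.3 114.1]
plate-bot [279.9 165.1]
stem-14,-46 [280.2 157.7]
lip +14,-16 [280.5 133.8]
```

View pics/w6c.png

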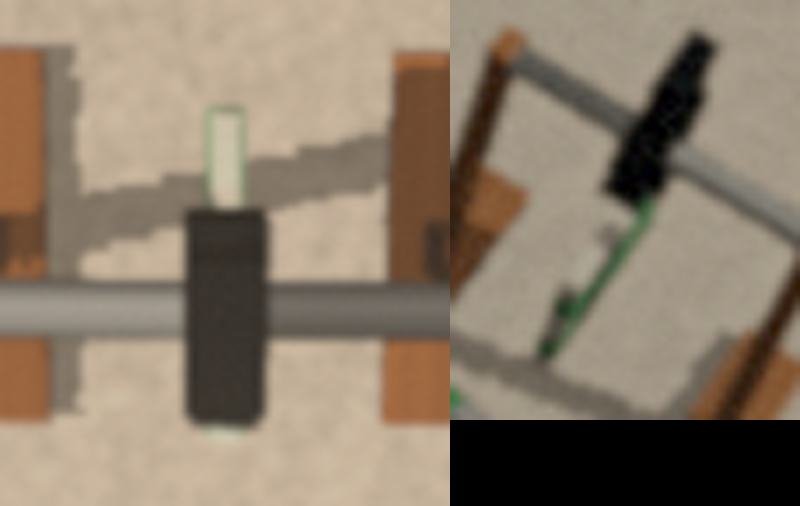

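```bash
python3 - <<'E'
from h import *
B=np.load('B.npy');c,s=np.cos(B[2]),np.sin(B[2]);o=[.4247,.2320]
for n,x,z in[('tabtop+',.012,.047),('tabtop-',-.012,.047),('plate+top',.032,-.046),('plate-top',-.032,-.046),('plate+bot',.032,-.106),('plate-bot',-.032,-.106),('x-14,-46',-.014,-.046),('x-14,-16',-.014,-.016),('x+14,-46',.014,-.046),('x+14,-16',.014,-.016)]:
    P=[o[0]+c*x,o[1]+s*x,.15+z]
    p=proj('scene',P)[0];q=proj('top',P)[0]
    print(n,'scene crop',((p-[375,215]+.5)*7+[450,0]).round(),'c2',((q-[90,170]+.4)*5).round())
E
```

```text
tabtop+ scene crop [666.  94.] c2 [433. 385.]
tabtop- scene crop [707.  38.] c2 [438. 439.]
plate+top scene crop [572. 288.] c2 [479. 368.]
plate-top scene crop [674. 147.] c2 [492. 497.]
plate+bot scene crop [537. 373.] c2 [506. 383.]
plate-bot scene crop [635. 235.] c2 [520. 504.]
x-14,-46 scene crop [646. 186.] c2 [489. 460.]
x-14,-16 scene crop [665. 139.] c2 [474. 455.]
x+14,-46 scene crop [601. 248.] c2 [483. 404.]
x+14,-16 scene crop [620. 202.] c2 [468. 397.]
```

apply_moves([
  [[0, 0.113, 0.016, 0, 0], [0, 0.1135, 0.0155, 0, 0], [0, 0, 0, -0.2, 0], [0, 0, 0, -0.2, 0], [0, 0, 0, -0.2, 0], [0, 0, 0, 0, 0], [0, 0, 0, -0.09, 0], [0, 0, 0, 0, 0], [0, 0, 0, 0, 0]],
], force=20)

```text
t: 26.0
eef_pos: [0.4262, 0.2312, 0.1919]
ee_rot: [-3.141, -0.001, 0.133]
force: [0.1, -0.9, 0.6]
width: 0.044
gripper_force: 0.0
```

apply_moves([
  [[1, -0.006, 0.003, -0.01, 0], [1, 0, 0, 0, 0], [1, 0, 0, 0, 0], [1, 0, 0, 0, 0], [1, 0, 0, 0, 0], [1, 0, 0, 0, 0], [1, 0, 0, 0, 0]],
])

```text
t: 26.7
eef_pos: [0.4243, 0.2318, 0.1884]
ee_rot: [-3.141, -0.0, 0.134]
force: [-0.3, 0.8, 2.4]
width: 0.0097
gripper_force: 20.0
```

apply_moves([
  [[1, 0, 0, 0.05, 0], [1, 0, 0, 0.05, 0], [1, 0, 0, 0.05, 0], [1, 0, 0, 0.005, 0], [1, 0, 0, 0, 0], [1, -0.05, -0.0067, 0, 0], [1, -0.08, -0.0107, 0, 0], [1, -0.08, -0.0107, 0, 0], [1, -0.08, -0.0107, 0, 0], [1, -0.03, -0.004, 0, 0], [1, 0, 0, 0, 0], [1, 0, 0, 0, 0]],
])

```text
t: 27.9
eef_pos: [0.3601, 0.2234, 0.2195]
ee_rot: [-3.141, -0.001, 0.135]
force: [0.6, 0.5, -0.3]
width: 0.0098
gripper_force: 20.0
```

apply_moves([
  [[1, 0, 0, 0.17, 0], [1, 0, 0, 0.17, 0], [1, 0, 0, 0.17, 0], [1, 0, 0, 0, 0], [1, 0.135, -0.01, 0, -0.009], [1, 0.135, -0.01, 0, -0.009], [1, 0.135, -0.01, 0, -0.009], [1, 0.135, -0.01, 0, -0.009], [1, 0.137, -0.01, 0, -0.009], [1, 0, 0, 0, 0], [1, 0, 0, 0, 0]],
])

```text
t: 29.0
eef_pos: [0.496, 0.2127, 0.3197]
ee_rot: [3.14, 0.002, -0.009]
force: [0.2, -0.2, -1.1]
width: 0.0097
gripper_force: 20.0
```

```bash
python3 - <<'E'
from h import *
grab('wrist'); st()
d=load('wrist');R=cv2.Rodrigues(d['r'])[0];print('cam',-R.T@d['t'].ravel())
im=d['im'];h=cv2.cvtColor(im,cv2.COLOR_BGR2HSV)
for nm,m in(('green',cv2.inRange(h,(45,90,40),(85,255,255))),('red',cv2.inRange(h,(0,150,70),(6,255,255))|cv2.inRange(h,(174,150,70),(179,255,255)))):
    n,l,s,c=cv2.connectedComponentsWithStats(m)
    for i in range(1,n):
        if s[i,4]>25:
            x,y,w,hh,_=s[i]
            print(nm,s[i],c[i].round(1),'centre',ray('wrist',*c[i],.19).round(4),ray('wrist',x-.5,c[i][1],.19).round(4)[:2],ray('wrist',x+w-.5,c[i][1],.19).round(4)[:2])
cv2.imwrite('pics/w7.png',im)
E
```

```text
29.05 [0.4955 0.2128 0.3202] [ 3.141e+00  1.000e-03 -8.000e-03] [-0.28828651  0.09156777 -0.00919799] 0.009652766694251079 19.996899962425232
cam [0.57875547 0.21233067 0.45582837]
green [229   7  35  29 228] [249.5  26.6] centre [0.6373 0.2329 0.19  ] [0.6375 0.2483] [0.6373 0.2226]
green [404 129  46  34 528] [425.8 145.1] centre [0.5506 0.0922 0.19  ] [0.5507 0.1104] [0.5504 0.0728]
green [ 226  131  100   13 1214] [276.  136.6] centre [0.5584 0.2143 0.19  ] [0.5588 0.2551] [0.5581 0.1743]
green [360 235  27   9 207] [372.9 238.8] centre [0.4685 0.1288 0.19  ] [0.4686 0.1407] [0.4684 0.1166]
red [181  87  11  43 328] [186.4 107.7] centre [0.5812 0.2846 0.19  ] [0.5812 0.2892] [0.5812 0.2806]
red [114 129  17  15 203] [121.8 135.5] centre [0.5603 0.3387 0.19  ] [0.5604 0.3454] [0.5603 0.3317]
red [186 143   9  19 140] [189.8 151.8] centre [0.5468 0.2851 0.19  ] [0.5468 0.2886] [0.5468 0.2812]
```

apply_moves([
  [[1, 0, 0.0075, -0.1, 0], [1, 0, 0, -0.1, 0], [1, 0, 0, -0.1, 0], [1, 0, 0, 0, 0], [1, 0, 0, 0, 0], [1, 0.05, 0, 0, 0], [1, 0.07, 0, 0, 0], [1, 0.07, 0, 0, 0], [1, 0.07, 0, 0, 0], [1, 0.0525, 0, 0, 0], [1, 0, 0, 0, 0], [1, 0, 0, 0, 0]],
])

```text
t: 30.25
eef_pos: [0.5583, 0.2143, 0.2606]
ee_rot: [3.141, 0.001, -0.008]
force: [-0.9, -0.4, -1.0]
width: 0.0102
gripper_force: 20.0
```

Lower to about 0.228.

apply_moves([
  [[1, 0, 0, -0.05, 0], [1, 0, 0, -0.05, 0], [1, 0, 0, -0.04, 0], [1, 0, 0, -0.02, 0], [1, 0, 0, 0, 0], [1, 0, 0, 0, 0], [1, 0, 0, 0, 0]],
])

```text
t: 30.95
eef_pos: [0.5581, 0.2147, 0.2292]
ee_rot: [-3.141, -0.0, -0.007]
force: [0.6, 0.6, -1.4]
width: 0.01
gripper_force: 20.0
```

apply_moves([
  [[1, 0, 0, -0.004, 0], [1, 0, 0, 0, 0], [1, 0, 0, 0, 0], [1, 0.0005, 0.05, 0, 0], [1, 0.0005, 0.05, 0, 0], [1, 0.0005, 0.05, 0, 0], [1, 0.0005, 0.05, 0, 0], [1, 0.0005, 0.05, 0, 0], [1, 0.0005, 0.05, 0, 0], [1, 0, 0, 0, 0], [1, 0, 0, 0, 0]],
])

```text
t: 32.05
eef_pos: [0.5584, 0.2767, 0.2284]
ee_rot: [-3.14, 0.0, -0.006]
force: [-4.6, 3.3, 3.6]
width: 0.0096
gripper_force: 20.0
```

apply_moves([
  [[1, 0.0005, 0.05, 0, 0], [1, 0.0005, 0.05, 0, 0], [1, 0.0005, 0.05, 0, 0], [1, 0.0005, 0.05, 0, 0], [1, 0.0005, 0.05, 0, 0], [1, 0.0005, 0.05, 0, 0], [1, 0, 0.017, 0, 0], [1, 0, 0, 0, 0], [1, 0, 0, 0, 0]],
])

```text
t: 32.95
eef_pos: [0.5591, 0.3389, 0.2283]
ee_rot: [3.141, 0.0, -0.007]
force: [-3.7, -1.1, 5.4]
width: 0.0096
gripper_force: 20.0
```

```bash
python3 - <<'E'
from h import *
grab('wrist'); crop('wrist','w8',180,80,380,230,4); st()
d=load('wrist')
print(proj('wrist',[[.5592,.338,.19],[.5592,.332,.19],[.5592,.344,.19]]))
E
```

```text
33.0 [0.5591 0.3389 0.2284] [ 3.141  0.    -0.007] [-3.66356703 -1.71592654  5.07237692] 0.009882570062290971 20.00030815601349
[[280.45243361 255.71677427]
 [290.51544538 255.65161405]
 [270.38989748 255.78193141]]
```

View pics/w8.png

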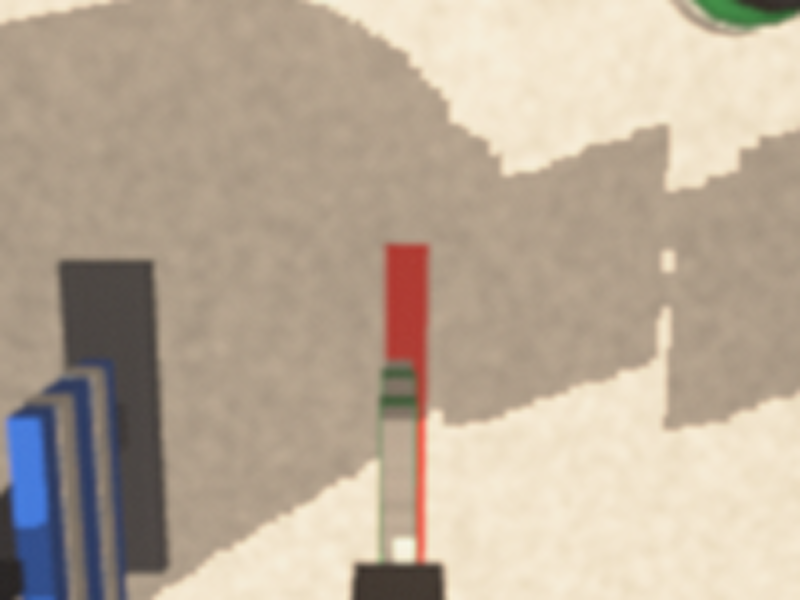

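The red table strip is centred at crop u=407, and the plate's edge at u≈398. I'll convert the strip to a world position.

```bash
python3 - <<'E'
from h import *
print('strip',ray('wrist',281.4,150,0),'plate far-bottom edge',ray('wrist',179.5+398/4,79.5+375/4,.084),'plate top',ray('wrist',179.5+398/4,79.5+540/4,.144))
E
```

```text
strip [0.59960132 0.33569582 0.        ] plate far-bottom edge [0.58899912 0.3385532  0.084     ] plate top [0.57013903 0.33874332 0.144     ]
```

apply_moves([
  [[1, 0, -0.0075, 0, 0], [1, 0, 0, 0, 0], [1, 0, 0, 0, 0], [0.4, 0, 0, 0, 0], [0.4, 0, 0, 0, 0], [0.4, 0, 0, 0, 0], [0.4, 0, 0, 0, 0], [0.4, 0, 0, 0.1, 0], [0.4, 0, 0, 0.2, 0], [0.4, 0, 0, 0.2, 0], [0.4, 0, 0, 0.2, 0], [0.4, 0, 0, 0, 0]],
])

```text
t: 34.2
eef_pos: [0.5612, 0.3371, 0.3753]
ee_rot: [-3.136, -0.008, -0.007]
force: [-0.1, 0.1, 0.2]
width: 0.0262
gripper_force: 0.0
```

apply_moves([
  [[0.4, -0.1, -0.05, 0.1, 0], [0.4, -0.15, -0.05, 0, 0], [0.4, -0.15, -0.05, 0, 0], [0.4, -0.15, -0.05, 0, 0], [0.4, 0, 0, 0, 0], [0.4, 0, 0, 0, 0]],
])

```text
t: 34.8
eef_pos: [0.449, 0.2963, 0.389]
ee_rot: [-3.14, -0.001, -0.007]
force: [0.5, -0.2, -0.2]
width: 0.0266
gripper_force: 0.0
```

```bash
python3 - <<'E'
from h import *
st();grab('scene','f_scene');grab('wrist','f_wrist')
for n in('wrist','scene'):
    h=cv2.cvtColor(load(n)['im'],cv2.COLOR_BGR2HSV)
    m=cv2.inRange(h,(0,150,60),(6,255,255))|cv2.inRange(h,(174,150,60),(179,255,255))
    k=cv2.inRange(h,(0,0,0),(179,255,55))
    # dark blob close to the expected hanger tab
    for z in(.237,.221):
        p=proj(n,[.559,.337,z])[0];print(n,z,'tab pred',p.round(1))
    nn,l,s,c=cv2.connectedComponentsWithStats(k)
    for i in range(1,nn):
        if 30<s[i,4]<3000 and np.hypot(*(c[i]-p))<40: print(' dark',s[i],c[i].round(1),ray(n,*c[i],.21).round(4))
    nn,l,s,c=cv2.connectedComponentsWithStats(m)
    for i in range(1,nn):
        if s[i,4]>8 and np.hypot(*(c[i]-p))<60: print(' red',s[i],c[i].round(1),ray(n,*c[i],.19).round(4))
# shutter knob
S=np.load('S.npy');c_,s_=np.cos(S[2]),np.sin(S[2])
K=[S[0]+c_*.12,S[1]+s_*.12,.13];p=proj('scene',K)[0];print('knob pred',p, load('scene')['im'][int(p[1])-3:int(p[1])+4:3,int(p[0])-3:int(p[0])+4:3].sum(2))
E
```

```text
34.8 [0.449  0.2963 0.389 ] [-3.14e+00 -1.00e-03 -7.00e-03] [ 0.49875236 -0.19560031 -0.15007562] 0.02655132709823925 0.0
wrist 0.237 tab pred [229.4  77. ]
wrist 0.221 tab pred [232.1  78.9]
 dark [223  59  24  42 677] [232.8  78.4] [0.5604 0.3378 0.21  ]
 red [249  57   7  18 126] [252.   65.5] [0.5735 0.3216 0.19  ]
 red [249  87   8  38 280] [252.4 105.6] [0.5371 0.3223 0.19  ]
scene 0.237 tab pred [414.5 292.5]
scene 0.221 tab pred [412.5 296. ]
 dark [411 252  16  27  36] [418.4 265.9] [0.4951 0.3062 0.21  ]
 dark [401 289  19  24 181] [410.1 300.7] [0.5642 0.3384 0.21  ]
 dark [430 313  20  25 176] [439.1 325.2] [0.5648 0.404  0.21  ]
 red [375 320  30  32 171] [388.8 336.6] [0.6381 0.3513 0.19  ]
knob pred [273.31136944 191.17687552] [[212  54 220]
 [ 79  52  50]
 [ 71  11  82]]
```

```bash
python3 -c "
from station import arm
print(arm.job_done())"
```

```text
the job is handed in; nothing more can be done
None
```

The job is handed in, but no verdict came back: all four brackets went into the bay, the shutter is pushed back to its closed stop, and the order hanger was released about 1 mm from my estimate of the red mark (t ≈ 35 s).

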